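# Turn the dust brush round in its bench holder

### The arm

A 6-joint arm with a two-finger parallel gripper is mounted at the origin on the work surface; the furniture and walls round the work are solid. World frame = base frame: x ahead of the robot, y to its left, z up, the work surface at z = 0. Lengths are in m, angles in rad, forces in N, time in s.
With the tool pointing down it reaches from about 0.325 to 0.775 m from the base axis. Payload 5.5 kg.
Tool frame: the origin (TCP) lies midway between the tips of the shut fingers; the grasp point (between the pads) lies 19 mm behind it; y points along the fingers, x is the direction in which the jaws open and shut, and the axes are right-handed (so a half turn about y gives the same grasp; the last joint's range is limited). The gripper opens to 88 mm and grips with 3 to 60 N. Pads are 20 mm wide; open, the fingers measure 115 mm over their backs; the gripper's body (75 mm by 178 mm) begins 61 mm behind the grasp point.
Start: joints at [-1.316, 0.091, 1.231, -0, 1.82, -0.057], TCP at [0.184, -0.571, 0.223] pointing down, gripper open.
Joint ranges: [-2.87, 2.87], [-0.86, 2.18], [0.17, 2.46], [-1.51, 4.65], [0.06, 2.69], [-2.65, 2.65]. Speed limits (rad/s): [2.57, 2.57, 3.01, 3.14, 3.14, 3.14].

### API

Orientations are given as a 3x3 rotation matrix whose columns are the frame's x, y, z axes.
In Python, from cell import r gives the robot as it stands.
- The arm moves only by the shell command python3 -m pendant 'ROWS'. ROWS is JSON, a list of rows, each an object of numbers: "x", "y", "z": the shift along the tool's x, y, z in mm; "wx", "wy", "wz": the turn, a rotation vector about the tool's x, y, z in degrees; "gripper": the opening, from -1 (shut) to 1 (fully open). A call has 1 to 12 rows; each row shifts and turns the commanded pose from where the row before left it, along the tool's axes as they then stand; what a row does not reach is not made up. A row lasts 1/12 s, in which the tool goes at most 41.7 mm and 7.16 degrees, less where a joint would pass 70% of its speed; a pose out of reach is approached as far as the arm can. A call with a gripper value outside its range is refused whole. The fingers move at their own pace and stop on an object; the grip force is fixed at half the most. Time passes only in rows, so rows that do not move let the fingers close. It gives the time, the measured TCP pose, the force and the opening at its end, in the units of the state.
- r.get_obs(): the state, without advancing time (a new reading comes with each control period).
- r.read_camera(name): name is "side" or "top"; returns a dict with "img" (420x560x3 uint8, blue, green, red), "fx", "fy", "cx", "cy" (pixels), "R" (3x3) and "t" (3): a world point X has camera coordinates R X + t. Camera axes: x right, y down, z forward; pixel columns grow to the right and rows downward; lengths in m; the calibration is good to about 2 mm. A picture is of the moment at which its call begins. There is no depth.
- r.hand_in(): hands the job in, once; it reports no verdict.
The state is a dict: "clock": time; "joint_pos": joint angles; "qd": joint speeds; "tau": joint torques, N m; "tcp_pos": TCP position; "tcp_rot": TCP orientation; "ft_force": force on the tool from outside, world axes, zero at the start; "wrist_torque": the same for the moment, N m; "grip_width": opening from 0.0 (shut) to 1.0 (fully open).
Only numpy, scipy, OpenCV 4.12 (cv2) and the standard library are available. Lean on these libraries where they do the work, as an engineer would, in place of code of your own. Each camera call takes 0.05 s, during which the arm holds its last target.

### The job

The flat brush was put into its sloping blue sleeve bristles first, which ruins the bristles. Pull it right out, turn it end for end and put it back into the same blue sleeve, handle first and all the way down, and let go of it. Leave the marker in the grey sleeve and the other things on the bench where they are.

Things in the scene. Friction and masses are not known exactly. Their poses are not given: they have to be found in the camera images.
- brush: Flat dust brush, 187 mm long, 30 g: black bristles 26 x 11 mm (60 long), bright ferrule 22 x 9 mm (50 long), wooden handle up to 12 x 9 mm (80 long). Origin: mid-length, on the flat lower face; +y along it to the handle's end, x across its width, z out of the upper face. Starts bristles down in the blue sleeve, flat on the bore's lower wall, ferrule and handle sticking out.
- brush_middle (a point): Mid-length of the brush, mid-thickness, on the ferrule (22 mm wide there, to be gripped across the width). 33 mm outside the sleeve's mouth when either end is fully in. The balance point is about 20 mm away, towards the bristles.
- handle_end (a point): End of the brush's wooden handle, on its axis, 94 mm from brush_middle.
- bristle_end (a point): End of the brush's bristles, on its axis, 94 mm from brush_middle the other way.
- brush_sleeve: Blue sleeve on a bench holder that is screwed down. Bore 36 mm wide (y), 20 mm high (x), 60 mm deep, walls 3 mm, bottom shut. Origin: centre of the bore's floor. +z runs up the bore and out of the mouth, rising 35 degrees from level, pointing away from the robot; +x is square to it, down and away (55 degrees below level); y is level. A gripper pointing along +x and rolled half a turn turns the brush end for end.
- sleeve_mouth (a point): Centre of the blue sleeve's mouth, 60 mm up the bore from its floor. Below it a tongue 16 mm wide carries the bore's lower wall on by 20 mm as a rest; beyond that all is open.
- marker: Red marker, 131 x 20 x 21 mm, in the grey sleeve beside the blue one, 90 mm away on its right seen from the robot and parallel to it; sticks out some 70 mm. Origin: mid-length, underside; x along it, out of the sleeve. To be left alone.
- grease_bottle: Bystander: squeeze bottle with red nozzle, 43 mm wide, 139 mm tall, standing on the bench. Origin: centre of its underside.
- oring_tin: Bystander: round tin of black O-rings, 68 mm wide, 22 mm tall, on the bench. Origin: centre of its underside.
- cartridge: Bystander: cream filter cartridge with a black ring, 45 mm wide, 72 mm tall, on the bench. Origin: centre of its underside.
Things that resemble listed ones, but are neither listed nor needed, are in the scene too. Of the things shaped like the part that bears brush_sleeve, the grey one is meant.

How it is judged:
On the way:
1. the brush is pulled right out of the sleeve (z of bristle_end in the frame of brush_sleeve above 0.062 m and contact force between the fingers and brush above 0.5 N), for 0.1 s.
At the end, for the whole second after the job is handed in: The brush rests in the blue sleeve handle down, the handle's end within 20 mm of the bore's floor, the brush within 0.4 rad (23 degrees) of the bore's direction, released and at rest (z of handle_end in the frame of brush_sleeve between -0.005 and 0.02 m and x of handle_end in the frame of brush_sleeve between -0.014 and 0.014 m and y of handle_end in the frame of brush_sleeve between -0.02 and 0.02 m and angle between the y axis of brush and the z axis of brush_sleeve, either way round below 0.4 rad and linear speed of brush below 0.02 m/s); the robot touches nothing.
It fails at once if the marker is pulled or knocked more than 30 mm from its place (distance of marker from where it was at the start of the episode above 0.03 m).
It fails at once if a bystander on the bench is pushed more than 30 mm (distance of any of grease_bottle, oring_tin, cartridge from where it was at the start of the episode above 0.03 m).
It also fails if it takes over 48 s, if anything falls off the work surface, if the arm or the gripper's body presses on something with over 40 N, if the wrist force passes 120 N, or if a joint passes its speed limit or range.

## Working session

There is one attempt and no reset: what is moved stays moved. The work goes in short steps, Python scripts to look and compute and a shell command to move; the robot and the scene stay as the last step left them, time stands still between calls to the robot, and variables do not carry over. Pictures are saved under pics/ and viewed, and the job is handed in when it is done.

```bash
ls; mkdir -p pics
python3 - <<'E'
from cell import r
import cv2
o=r.get_obs()
for k in ("clock","tcp_pos","tcp_rot","grip_width"): print(k,o[k])
for n in ("side","top"):
    c=r.read_camera(n); cv2.imwrite(f"pics/{n}0.png",c["img"])
    print(n,c["fx"],c["fy"],c["cx"],c["cy"],c["R"],c["t"])
E
```

```text
pics
clock 0.0
tcp_pos [ 0.18398159 -0.57079458  0.22152565]
tcp_rot [[ 3.06752900e-01 -4.97008414e-04  9.51789058e-01]
 [-9.51787300e-01  1.83189469e-03  3.06753289e-01]
 [-1.89603629e-03 -9.99998199e-01  8.88927103e-05]]
grip_width 0.9989395636202464
side 483.91087731333175 483.91087731333175 276.39747784146175 213.46982177183324 [[ 0.99194994 -0.12661082 -0.00223827]
 [-0.05997075 -0.45413463 -0.8889124 ]
 [ 0.11152945  0.88189083 -0.45807177]] [-0.41296332  0.1692301   1.27861832]
top 393.3651732504042 393.3651732504042 280.78833612562477 210.24465012840776 [[ 0.02156476 -0.99973654 -0.00786238]
 [-0.99496297 -0.02069041 -0.09808467]
 [ 0.09789616  0.00993795 -0.99514701]] [0.08768494 0.42717575 1.02325901]
```

View pics/side0.png

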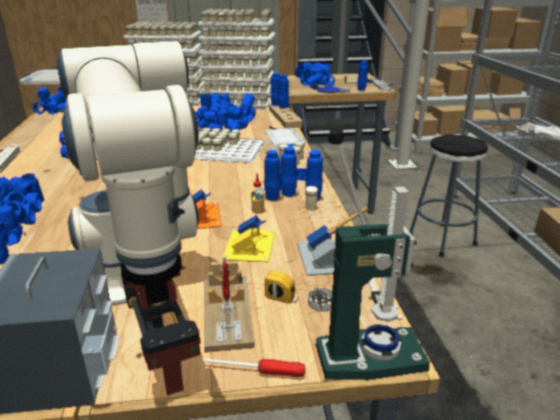

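View pics/top0.png

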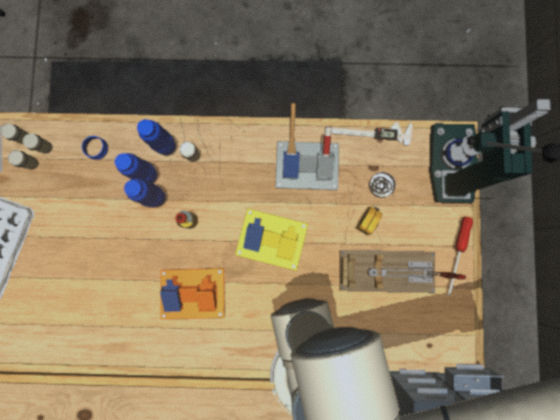

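The grey holder is at about (308,165) in top and (320,255) in side, with the brush in its blue sleeve and the red marker beside it. I'll enlarge both.

Run:
```python
import cv2
a=cv2.imread("pics/top0.png")[90:200,260:360]; cv2.imwrite("pics/topc0.png",cv2.resize(a,None,fx=5.4,fy=5.4,interpolation=cv2.INTER_CUBIC))
a=cv2.imread("pics/side0.png")[195:285,285:385]; cv2.imwrite("pics/sidec0.png",cv2.resize(a,None,fx=6.5,fy=6.5,interpolation=cv2.INTER_CUBIC))
```

```text
(no output)
```

View pics/topc0.png

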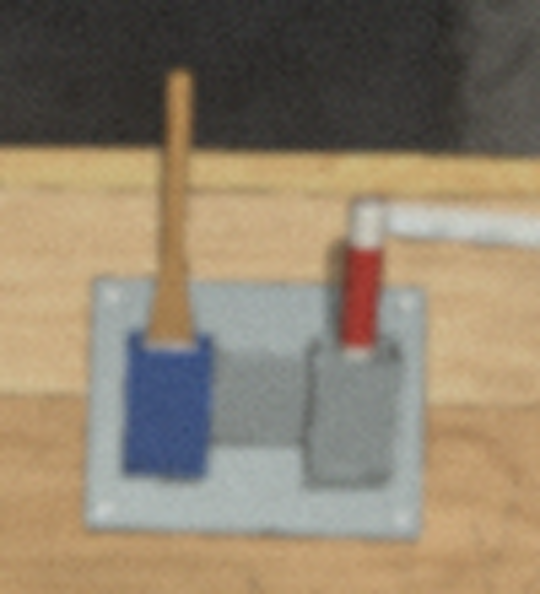

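View pics/sidec0.png

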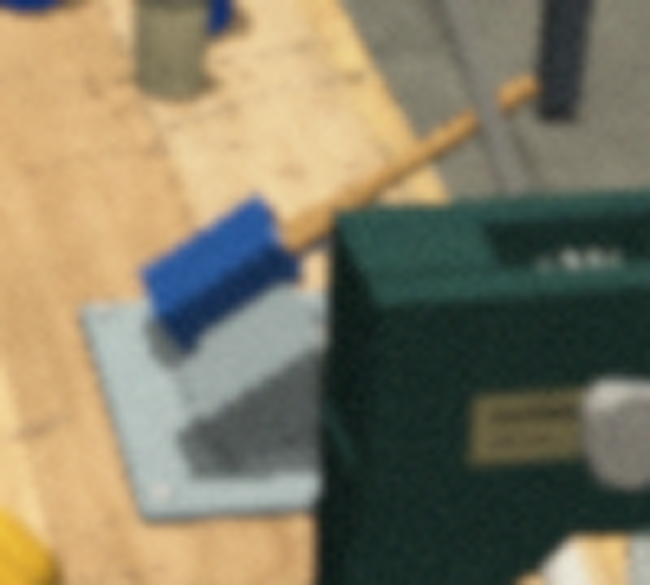

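```bash
cat > h.py <<'E'
import numpy as np, cv2
from cell import r
from scipy.optimize import least_squares
def cams(): return {n:r.read_camera(n) for n in ("side","top")}
def proj(c,X):
    p=np.atleast_2d(X)@np.array(c["R"]).T+np.array(c["t"]); return np.c_[c["fx"]*p[:,0]/p[:,2]+c["cx"],c["fy"]*p[:,1]/p[:,2]+c["cy"]]
def tri(C,ps,pt):
    f=lambda X:np.r_[proj(C["side"],X)[0]-ps,proj(C["top"],X)[0]-pt]
    s=least_squares(f,[.6,0,.1]); return s.x,s.fun
def onz(c,p,z):
    R=np.array(c["R"]);o=-R.T@np.array(c["t"]);d=R.T@np.array([(p[0]-c["cx"])/c["fx"],(p[1]-c["cy"])/c["fy"],1]);return o+d*(z-o[2])/d[2]
E
python3 - <<'E'
from h import *
C=cams()
for n in C: c=C[n];print(n,-np.array(c["R"]).T@c["t"])
T=lambda x,y:(260+x/5.4,90+y/5.4); S=lambda x,y:(285+x/6.5,195+y/6.5)
print("handle",tri(C,S(532,88),T(180,72)))
for n,p in dict(bl=(96,278),br=(427,287),fr=(418,540),fl=(87,528)).items(): print("plate",n,onz(C["top"],T(*p),0.006))
for n,p in dict(fl=(83,305),nl=(148,520)).items(): print("plate side",n,onz(C["side"],S(*p),0.006))
a=C["side"]["img"][215:255,300:340]; cv2.imwrite("pics/s2.png",cv2.resize(a,None,fx=14,fy=14,interpolation=cv2.INTER_CUBIC))
E
```

```text
side [ 0.2771842  -1.10303415  0.73520536]
top [0.32296002 0.08633119 1.06088195]
handle (array([0.68079629, 0.0704278 , 0.12366849]), array([-0.37103113,  0.12361967,  0.05218781, -0.33127948]))
plate bl [0.61599122 0.10920572 0.006     ]
plate br [ 0.6145794  -0.05868649  0.006     ]
plate fr [ 0.48493997 -0.05509697  0.006     ]
plate fl [0.4876412  0.11085941 0.006     ]
plate side fl [0.49406174 0.11069053 0.006     ]
plate side nl [ 0.49191029 -0.06147033  0.006     ]
```

View pics/s2.png

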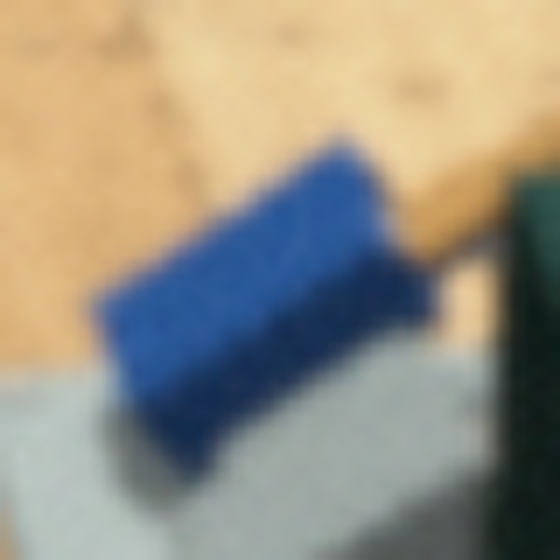

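```bash
cat >> h.py <<'E'
def frame(yaw):
    # columns x,y,z of brush_sleeve
    c,s=np.cos(np.radians(35)),np.sin(np.radians(35))
    z=np.array([c,0,s]);x=np.array([s,0,-c]);y=np.cross(z,x)
    Rz=cv2.Rodrigues(np.array([0,0,yaw]))[0]
    return Rz@np.c_[x,y,z]
E
python3 - <<'E'
from h import *
C=cams()
T=lambda x,y:(260+x/5.4,90+y/5.4); S=lambda x,y:(300+x/14,215+y/14)
print(frame(0))
# points in sleeve frame: x -13 top,+13 lower ; y +-21 ; z -3..60. floor thickness ~3
pts=[((-.013,.021,.060),S(345,135),"side"),((-.013,-.021,.060),S(388,255),"side"),((-.013,-.021,-.003),S(148,405),"side"),((-.013,.021,-.003),S(97,308),"side"),
((.013,-.021,.060),S(435,305),"side"),((.013,-.021,-.003),S(203,470),"side"),
((-.013,.021,-.003),T(123,473),"top"),((-.013,-.021,-.003),T(207,477),"top"),
((.013,.021,.060),T(130,335),"top"),((.013,-.021,.060),T(212,333),"top")]
def f(p,det=False):
    F=frame(p[3]); out=[proj(C[n],F@np.array(l)+p[:3])[0]-q for l,q,n in pts]
    return np.array(out) if det else np.ravel(out)
s=least_squares(f,[.53,.08,.07,0]); print(s.x,np.degrees(s.x[3])); print(f(s.x,True).round(2))
F=frame(s.x[3]);m=F@[0,0,.06]+s.x[:3];print("mouth",m,"handle",F@[0.0055,0,.187]+s.x[:3])
for n in C: print(n,proj(C[n],np.array([F@[0.0055,0,.187]+s.x[:3],F@[0.0055,0,.093]+s.x[:3]])))
h=np.array([.6808,.0704,.1237]);print("h in sleeve",F.T@(h-s.x[:3]))
im=C["top"]["img"].copy(); ims=C["side"]["img"].copy()
sc=5
E
```

```text
Traceback (most recent call last):
  File "h.py", line 16, in frame
    Rz=cv2.Rodrigues(np.array([0,0,yaw]))[0]
       ~~~~~~~~~~~~~^^^^^^^^^^^^^^^^^^^^^
cv2.error: OpenCV(4.12.0) /io/opencv/modules/calib3d/src/calibration_base.cpp:151: error: (-210:Unsupported format or combination of formats) The matrices must have 32f or 64f data type in function 'Rodrigues'
```

```bash
sed -i 's/np.array(\[0,0,yaw\])/np.array([0.,0.,yaw])/' h.py
cat > fit.py <<'E'
from h import *
C=cams()
T=lambda x,y:(260+x/5.4,90+y/5.4); S=lambda x,y:(300+x/14,215+y/14)
pts=[((-.013,.021,.060),S(345,135),"side"),((-.013,-.021,.060),S(388,255),"side"),((-.013,-.021,-.003),S(148,405),"side"),((-.013,.021,-.003),S(97,308),"side"),
((.013,-.021,.060),S(435,305),"side"),((.013,-.021,-.003),S(203,470),"side"),
((-.013,.021,-.003),T(123,473),"top"),((-.013,-.021,-.003),T(207,477),"top"),
((.013,.021,.060),T(130,335),"top"),((.013,-.021,.060),T(212,333),"top")]
def f(p,det=False):
    F=frame(p[3]); out=[proj(C[n],F@np.array(l)+p[:3])[0]-q for l,q,n in pts]
    return np.array(out) if det else np.ravel(out)
s=least_squares(f,[.53,.08,.07,0]); print(s.x,np.degrees(s.x[3])); print(f(s.x,True).round(2))
F=frame(s.x[3]);m=F@[0,0,.06]+s.x[:3];print("mouth",m,"handle",F@[0.0055,0,.187]+s.x[:3])
h=np.array([.6808,.0704,.1237]);print("h in sleeve",F.T@(h-s.x[:3]))
for n,(u,v,w,hh) in dict(top=(260,90,100,110),side=(285,195,100,90)).items():
    a=cv2.resize(C[n]["img"][v:v+hh,u:u+w],None,fx=6,fy=6,interpolation=cv2.INTER_CUBIC)
    P=lambda l:tuple(int(k) for k in (proj(C[n],F@np.array(l)+s.x[:3])[0]-[u,v])*6+3)
    for A in [(i,j,k) for i in(-.013,.013) for j in(-.021,.021) for k in(-.003,.06)]:
        for d in range(3):
            B=list(A);B[d]=[.0,.0,.057][d]-A[d]
            cv2.line(a,P(A),P(B),(0,255,0),1)
    cv2.line(a,P((.0055,0,.06)),P((.0055,0,.187)),(0,0,255),1)
    cv2.imwrite(f"pics/ov_{n}.png",a)
E
python3 fit.py
```

```text
[0.52393727 0.07160415 0.02365248 0.00369533] 0.21172691138740796
[[-0.92 -0.01]
 [-0.74 -1.47]
 [-2.1   0.18]
 [-1.19 -0.27]
 [ 0.73  1.18]
 [-1.08  1.61]
 [ 0.26 -1.05]
 [ 0.57 -1.54]
 [-0.61 -1.51]
 [ 0.19 -0.89]]
mouth [0.57308606 0.07178577 0.05806707] handle [0.68027231 0.07218186 0.12640594]
h in sleeve [ 0.00801547 -0.0017838   0.1858748 ]
```

View pics/ov_top.png

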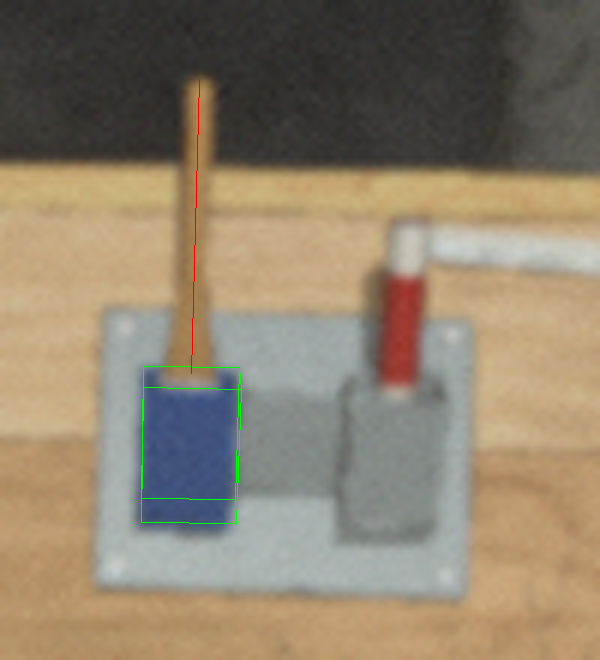

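View pics/ov_side.png

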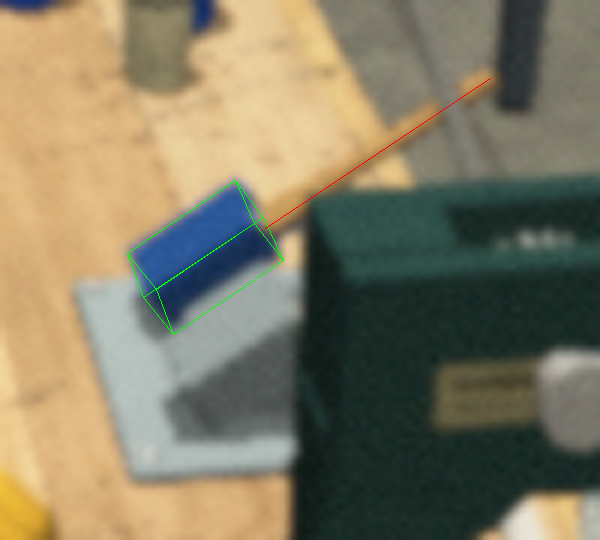

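```bash
cat >> h.py <<'E'
O=np.array([0.5245,0.0715,0.0245]);F0=frame(0.0)
from scipy.spatial.transform import Rotation as Ro
def S2W(l): return O+F0@np.array(l)
RT={-1:np.c_[-F0[:,1],F0[:,0],F0[:,2]],1:np.c_[F0[:,1],F0[:,0],-F0[:,2]]}
def st():
    o=r.get_obs();R=np.array(o["tcp_rot"]);p=np.array(o["tcp_pos"])
    print("t",round(o["clock"],2),"tcp",p.round(4),"sleeve",(F0.T@(p-O)*1e3).round(1),"f",np.round(o["ft_force"],1),"grip",round(o["grip_width"]*88,1),"q",np.round(o["joint_pos"],2))
    return p,R
def delta(tl,k=-1):
    p,R=st();T=S2W(tl)
    print("shift mm in tool now",(R.T@(T-p)*1e3).round(1),"turn deg",np.degrees(Ro.from_matrix(R.T@RT[k]).as_rotvec()).round(2))
E
python3 - <<'E'
from h import *
C=cams()
print(S2W([.0055+.019,0,.0935]),S2W([.0245-.11,0,.0935]))
for p in [(432,125),(475,125),(432,200),(475,200)]: print("press",onz(C["top"],p,0.02))
print("clamp",onz(C["top"],(400,272),.05))
delta([.0245-.11,0,.0935])
print(S2W([-.08,0,.20]))
E
```

```text
[0.61514334 0.0715     0.05806017] [0.55204993 0.0715     0.1481669 ]
press [ 0.66583181 -0.307771    0.02      ]
press [ 0.66803989 -0.42376254  0.02      ]
press [ 0.46106425 -0.30449265  0.02      ]
press [ 0.46340751 -0.41831018  0.02      ]
clamp [ 0.27129445 -0.20935666  0.05      ]
t 0.5 tcp [ 0.1841 -0.5711  0.2226] sleeve [-357.5 -642.6 -165.2] f [ 0.1 -2.1  0.3] grip 87.7 q [-1.32  0.09  1.23 -0.    1.82 -0.06]
shift mm in tool now [-498.7   74.5  547.4] turn deg [34.71 17.3  -5.46]
[0.64244429 0.0715     0.20474745]
```

```bash
python3 -m pendant '[{"x":-29,"y":-9,"z":25},{"x":-29,"y":-9,"z":25},{"x":-29,"y":-9,"z":25},{"x":-29,"y":-9,"z":25},{"x":-29,"y":-9,"z":25},{"x":-29,"y":-9,"z":25},{"x":-29,"y":-9,"z":25},{"x":-29,"y":-9,"z":25},{"x":-29,"y":-9,"z":25},{"x":-29,"y":-9,"z":25},{"x":-29,"y":-9,"z":25},{"x":-29,"y":-9,"z":25}]'; python3 -c "
from h import *
delta([.0245-.11,0,.0935])"
```

```text
t 0.5 tcp [ 0.1841 -0.5711  0.2226] sleeve [-357.5 -642.6 -165.2] f [ 0.1 -2.1  0.3] grip 87.7 q [-1.32  0.09  1.23 -0.    1.82 -0.06]
shift mm in tool now [-498.7   74.5  547.4] turn deg [34.71 17.3  -5.46]invalid input at $[0]: expected keys x, y, z, wx, wy, wz, gripper
```

```bash
python3 -m pendant '[{"x":-29,"y":-9,"z":25,"wx":0,"wy":0,"wz":0,"gripper":1},{"x":-29,"y":-9,"z":25,"wx":0,"wy":0,"wz":0,"gripper":1},{"x":-29,"y":-9,"z":25,"wx":0,"wy":0,"wz":0,"gripper":1},{"x":-29,"y":-9,"z":25,"wx":0,"wy":0,"wz":0,"gripper":1},{"x":-29,"y":-9,"z":25,"wx":0,"wy":0,"wz":0,"gripper":1},{"x":-29,"y":-9,"z":25,"wx":0,"wy":0,"wz":0,"gripper":1},{"x":-29,"y":-9,"z":25,"wx":0,"wy":0,"wz":0,"gripper":1},{"x":-29,"y":-9,"z":25,"wx":0,"wy":0,"wz":0,"gripper":1},{"x":-29,"y":-9,"z":25,"wx":0,"wy":0,"wz":0,"gripper":1},{"x":-29,"y":-9,"z":25,"wx":0,"wy":0,"wz":0,"gripper":1},{"x":-29,"y":-9,"z":25,"wx":0,"wy":0,"wz":0,"gripper":1},{"x":-29,"y":-9,"z":25,"wx":0,"wy":0,"wz":0,"gripper":1}]'; echo; python3 -c "
from h import *
delta([.0245-.11,0,.0935])"
```

```text
clock: 1.5
tcp_pos: [0.3629, -0.146, 0.3315]
tcp_rot: [[0.306, 0.001, 0.952], [-0.952, -0.001, 0.306], [0.001, -1.0, 0.001]]
ft_force: [1.2, -0.0, -0.1]
grip_width: 1.004

t 1.5 tcp [ 0.3629 -0.146   0.3315] sleeve [-344.1 -217.5   43.7] f [ 1.2 -0.  -0.1] grip 88.4 q [-0.47 -0.41  1.48  0.    2.07  0.79]
shift mm in tool now [-149.3  183.4  246.5] turn deg [34.65 17.29 -5.41]
```

```bash
python3 -m pendant '[{"x":0,"y":0,"z":0,"wx":0,"wy":5.95,"wz":0,"gripper":1},{"x":0,"y":0,"z":0,"wx":0,"wy":5.95,"wz":0,"gripper":1},{"x":0,"y":0,"z":0,"wx":0,"wy":5.95,"wz":0,"gripper":1},{"x":0,"y":0,"z":0,"wx":7,"wy":0,"wz":0,"gripper":1},{"x":0,"y":0,"z":0,"wx":7,"wy":0,"wz":0,"gripper":1},{"x":0,"y":0,"z":0,"wx":7,"wy":0,"wz":0,"gripper":1},{"x":0,"y":0,"z":0,"wx":7,"wy":0,"wz":0,"gripper":1},{"x":0,"y":0,"z":0,"wx":7,"wy":0,"wz":0,"gripper":1},{"x":0,"y":0,"z":0,"wx":0,"wy":0,"wz":0,"gripper":1},{"x":0,"y":0,"z":0,"wx":0,"wy":0,"wz":0,"gripper":1}]'; echo; python3 -c "
from h import *
delta([.0245-.11,0,.0935])"
```

```text
clock: 2.33
tcp_pos: [0.3738, -0.1602, 0.3366]
tcp_rot: [[0.001, 0.56, 0.829], [-1.0, 0.009, -0.004], [-0.01, -0.829, 0.56]]
ft_force: [0.8, 0.8, 0.4]
grip_width: 0.999

t 2.33 tcp [ 0.3738 -0.1602  0.3366] sleeve [-342.1 -231.7   55.5] f [0.8 0.8 0.4] grip 87.9 q [-0.88 -0.86  1.85  0.46  1.73  0.86]
shift mm in tool now [-229.6  257.9   41.3] turn deg [ 0.96 -0.25 -0.49]
```

```bash
python3 -m pendant '[{"x":-23,"y":10,"z":14,"wx":0,"wy":0,"wz":0,"gripper":1},{"x":-23,"y":10,"z":14,"wx":0,"wy":0,"wz":0,"gripper":1},{"x":-23,"y":26,"z":4,"wx":0,"wy":0,"wz":0,"gripper":1},{"x":-23,"y":26,"z":4,"wx":0,"wy":0,"wz":0,"gripper":1},{"x":-23,"y":26,"z":4,"wx":0,"wy":0,"wz":0,"gripper":1},{"x":-23,"y":26,"z":4,"wx":0,"wy":0,"wz":0,"gripper":1},{"x":-23,"y":26,"z":0,"wx":0,"wy":0,"wz":0,"gripper":1},{"x":-23,"y":26,"z":0,"wx":0,"wy":0,"wz":0,"gripper":1},{"x":-23,"y":26,"z":0,"wx":0,"wy":0,"wz":0,"gripper":1},{"x":-23,"y":26,"z":0,"wx":0,"wy":0,"wz":0,"gripper":1},{"x":0,"y":0,"z":0,"wx":0,"wy":0,"wz":0,"gripper":1},{"x":0,"y":0,"z":0,"wx":0,"wy":0,"wz":0,"gripper":1}]'; echo; python3 -c "
from h import *
delta([.0245-.11,0,.0935])"
```

```text
clock: 3.33
tcp_pos: [0.5381, 0.0764, 0.176]
tcp_rot: [[0.013, 0.56, 0.828], [-1.0, 0.013, 0.007], [-0.007, -0.828, 0.56]]
ft_force: [0.0, -0.5, 0.1]
grip_width: 0.997

t 3.33 tcp [0.5381 0.0764 0.176 ] sleeve [-116.3    4.9   98.1] f [ 0.  -0.5  0.1] grip 87.7 q [ 0.11 -0.63  2.01 -0.05  1.16  1.68]
shift mm in tool now [ 5.3 30.8 -4.1] turn deg [ 0.92  0.39 -0.74]
```

```bash
python3 -m pendant '[{"x":5,"y":0,"z":-4,"wx":0.9,"wy":0.4,"wz":-0.7,"gripper":1},{"x":0,"y":20,"z":0,"wx":0,"wy":0,"wz":0,"gripper":1},{"x":0,"y":20,"z":0,"wx":0,"wy":0,"wz":0,"gripper":1},{"x":0,"y":20,"z":0,"wx":0,"wy":0,"wz":0,"gripper":1},{"x":0,"y":20,"z":0,"wx":0,"wy":0,"wz":0,"gripper":1},{"x":0,"y":0,"z":0,"wx":0,"wy":0,"wz":0,"gripper":1},{"x":0,"y":0,"z":0,"wx":0,"wy":0,"wz":0,"gripper":1}]'; echo; python3 -c "
from h import *
delta([.0245,0,.0935])
C=cams()
for n,(u,v,w,hh) in dict(top=(240,80,120,120),side=(270,150,130,120)).items():
    cv2.imwrite('pics/a_'+n+'.png',cv2.resize(C[n]['img'][v:v+hh,u:u+w],None,fx=5,fy=5,interpolation=cv2.INTER_CUBIC))"
```

```text
clock: 3.92
tcp_pos: [0.5817, 0.0678, 0.1102]
tcp_rot: [[-0.006, 0.576, 0.818], [-1.0, -0.002, -0.006], [-0.002, -0.818, 0.576]]
ft_force: [0.3, 0.1, 0.5]
grip_width: 0.999

t 3.92 tcp [0.5817 0.0678 0.1102] sleeve [-37.4  -3.7  96. ] f [0.3 0.1 0.5] grip 87.9 q [ 0.09 -0.49  2.05 -0.07  0.97  1.69]
shift mm in tool now [-3.8 61.9 -2.7] turn deg [-0.14 -0.36  0.12]
```

View pics/a_top.png

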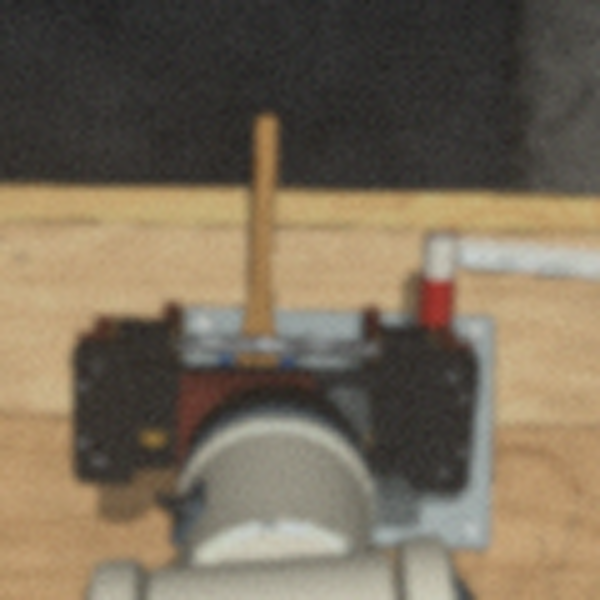

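View pics/a_side.png

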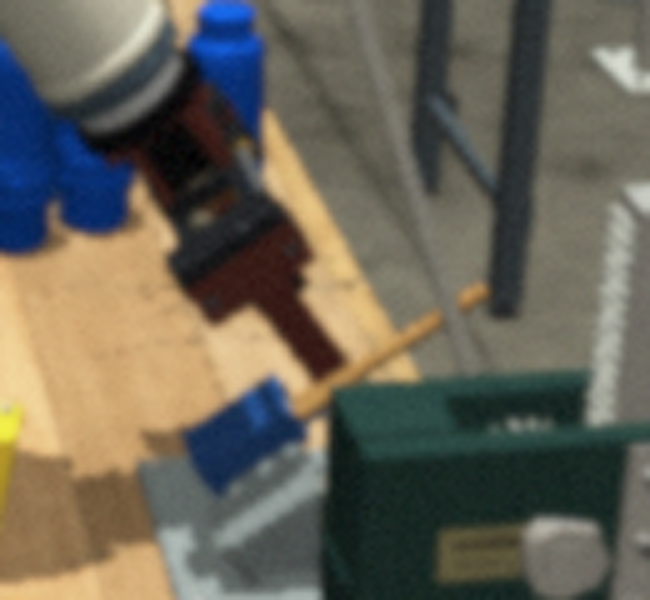

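The jaws straddle the brush. The jaw centre is at about 274 and the brush at about 260 in the top crop, so I need to go roughly 5 mm left, then descend.

```bash
python3 -m pendant '[{"x":-5,"y":10,"z":-2.5,"wx":0,"wy":-0.4,"wz":0,"gripper":1},{"x":0,"y":13,"z":0,"wx":0,"wy":0,"wz":0,"gripper":1},{"x":0,"y":13,"z":0,"wx":0,"wy":0,"wz":0,"gripper":1},{"x":0,"y":13,"z":0,"wx":0,"wy":0,"wz":0,"gripper":1},{"x":0,"y":12,"z":0,"wx":0,"wy":0,"wz":0,"gripper":1},{"x":0,"y":0,"z":0,"wx":0,"wy":0,"wz":0,"gripper":1},{"x":0,"y":0,"z":0,"wx":0,"wy":0,"wz":0,"gripper":1}]'; echo; python3 -c "
from h import *
delta([.0245,0,.0935])
C=cams()
for n,(u,v,w,hh) in dict(top=(240,80,120,120),side=(270,150,130,120)).items():
    cv2.imwrite('pics/b_'+n+'.png',cv2.resize(C[n]['img'][v:v+hh,u:u+w],None,fx=5,fy=5,interpolation=cv2.INTER_CUBIC))"
```

```text
clock: 4.6
tcp_pos: [0.6144, 0.0731, 0.0571]
tcp_rot: [[-0.0, 0.575, 0.818], [-1.0, -0.001, 0.001], [0.001, -0.818, 0.575]]
ft_force: [-0.9, -0.3, 0.4]
grip_width: 0.997

t 4.6 tcp [0.6144 0.0731 0.0571] sleeve [24.9  1.6 92.4] f [-0.9 -0.3  0.4] grip 87.7 q [ 0.1  -0.34  2.03 -0.08  0.84  1.7 ]
shift mm in tool now [ 1.6 -0.4  1.1] turn deg [-0.07  0.04  0.07]
```

View pics/b_top.png

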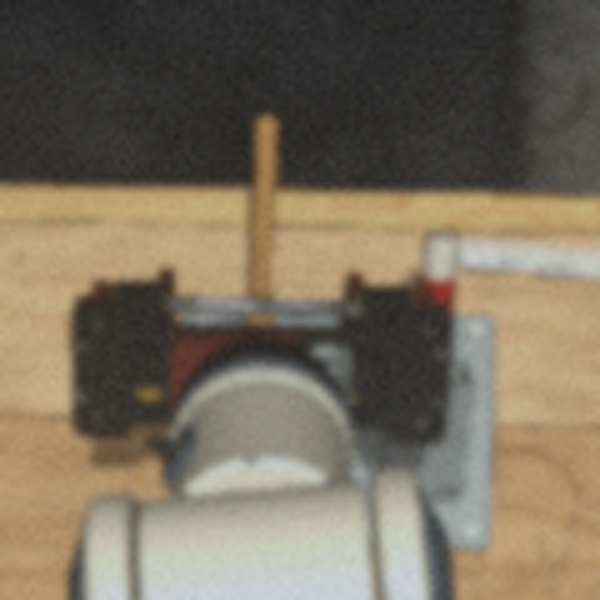

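View pics/b_side.png

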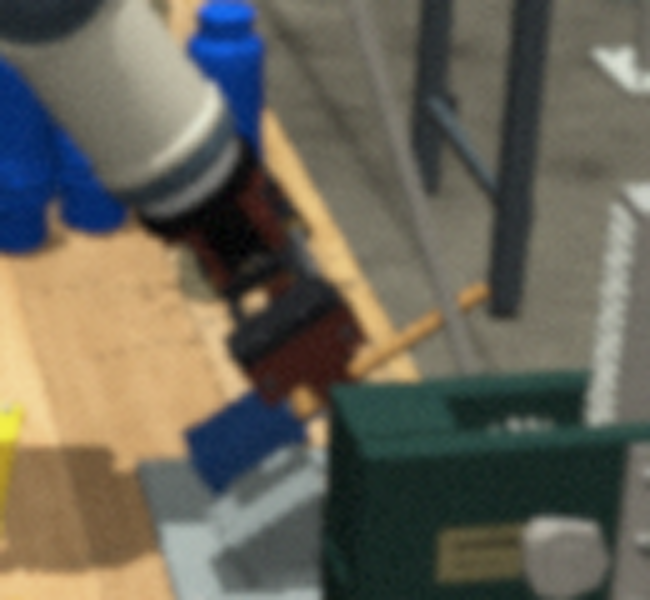

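Jaw centre is at about 260 px and the brush at 262, so it is centred. Closing.

```bash
python3 -m pendant '[{"x":0,"y":0,"z":0,"wx":0,"wy":0,"wz":0,"gripper":-1},{"x":0,"y":0,"z":0,"wx":0,"wy":0,"wz":0,"gripper":-1},{"x":0,"y":0,"z":0,"wx":0,"wy":0,"wz":0,"gripper":-1},{"x":0,"y":0,"z":0,"wx":0,"wy":0,"wz":0,"gripper":-1},{"x":0,"y":0,"z":0,"wx":0,"wy":0,"wz":0,"gripper":-1},{"x":0,"y":0,"z":0,"wx":0,"wy":0,"wz":0,"gripper":-1},{"x":0,"y":0,"z":0,"wx":0,"wy":0,"wz":0,"gripper":-1},{"x":0,"y":0,"z":0,"wx":0,"wy":0,"wz":0,"gripper":-1},{"x":0,"y":0,"z":0,"wx":0,"wy":0,"wz":0,"gripper":-1},{"x":0,"y":0,"z":0,"wx":0,"wy":0,"wz":0,"gripper":-1}]'; echo; python3 -c "
from h import *
st()"
```

```text
clock: 5.53
tcp_pos: [0.6146, 0.0729, 0.0572]
tcp_rot: [[-0.001, 0.575, 0.818], [-1.0, -0.001, 0.0], [0.001, -0.818, 0.575]]
ft_force: [0.6, -0.2, 0.3]
grip_width: 0.282

t 5.53 tcp [0.6146 0.0729 0.0572] sleeve [24.9  1.4 92.6] f [ 0.6 -0.2  0.3] grip 24.8 q [ 0.09 -0.34  2.03 -0.07  0.84  1.7 ]
```

```bash
python3 -m pendant '[{"x":0,"y":-3,"z":0,"wx":0,"wy":0,"wz":0,"gripper":-1},{"x":0,"y":0,"z":10,"wx":0,"wy":0,"wz":0,"gripper":-1},{"x":0,"y":0,"z":10,"wx":0,"wy":0,"wz":0,"gripper":-1},{"x":0,"y":0,"z":10,"wx":0,"wy":0,"wz":0,"gripper":-1},{"x":0,"y":0,"z":10,"wx":0,"wy":0,"wz":0,"gripper":-1},{"x":0,"y":0,"z":10,"wx":0,"wy":0,"wz":0,"gripper":-1},{"x":0,"y":0,"z":10,"wx":0,"wy":0,"wz":0,"gripper":-1},{"x":0,"y":0,"z":10,"wx":0,"wy":0,"wz":0,"gripper":-1},{"x":0,"y":0,"z":10,"wx":0,"wy":0,"wz":0,"gripper":-1},{"x":0,"y":0,"z":10,"wx":0,"wy":0,"wz":0,"gripper":-1},{"x":0,"y":0,"z":10,"wx":0,"wy":0,"wz":0,"gripper":-1},{"x":0,"y":0,"z":10,"wx":0,"wy":0,"wz":0,"gripper":-1}]'; echo; python3 -c "
from h import *
st()
C=cams()
for n,(u,v,w,hh) in dict(top=(220,50,140,120),side=(290,140,140,120)).items():
    cv2.imwrite('pics/c_'+n+'.png',cv2.resize(C[n]['img'][v:v+hh,u:u+w],None,fx=5,fy=5,interpolation=cv2.INTER_CUBIC))"
```

```text
clock: 6.53
tcp_pos: [0.7031, 0.0729, 0.1231]
tcp_rot: [[-0.001, 0.575, 0.818], [-1.0, -0.001, 0.0], [0.001, -0.818, 0.575]]
ft_force: [0.3, -0.3, 0.3]
grip_width: 0.164

t 6.53 tcp [0.7031 0.0729 0.1231] sleeve [ 21.7   1.4 202.8] f [ 0.3 -0.3  0.3] grip 14.4 q [ 0.08 -0.13  1.74 -0.06  0.92  1.67]
```

View pics/c_top.png

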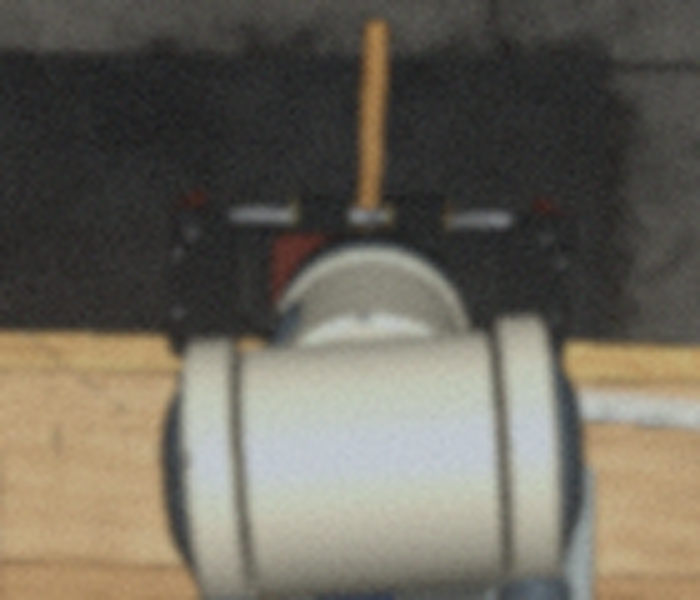

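View pics/c_side.png

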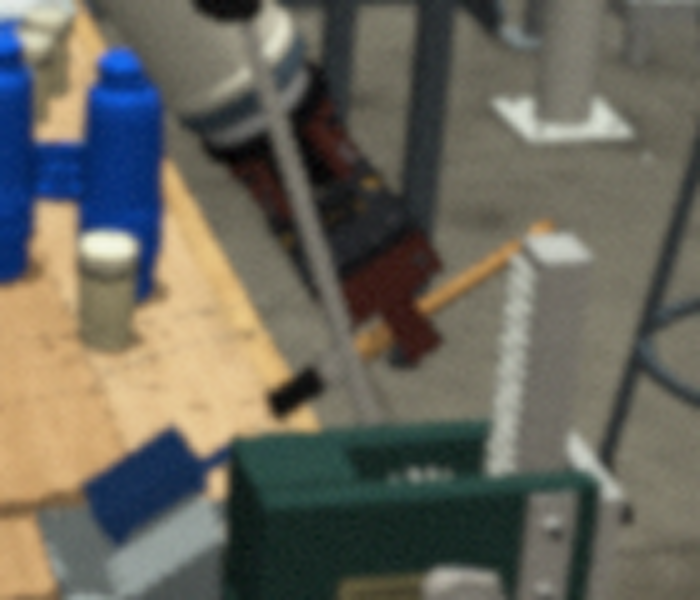

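```bash
python3 -c "
from h import *
C=cams();p,R=st()
h,e=tri(C,(399,185.2),(295,54.4));print(h,e.round(2),'handle in tool mm',(R.T@(h-p)*1e3).round(1),'sleeve',(F0.T@(h-O)*1e3).round(1))
for z in (.08,-.1):
  print(proj(C['side'],p+R@[0,-.019,z]),proj(C['top'],p+R@[0,-.019,z]))
a=C['side']['img'][170:230,335:410];cv2.imwrite('pics/d_side.png',cv2.resize(a,None,fx=10,fy=10,interpolation=cv2.INTER_CUBIC))"
```

```text
t 6.73 tcp [0.7026 0.0729 0.1226] sleeve [ 21.8   1.4 202.1] f [ 0.5  0.1 -0.9] grip 14.3 q [ 0.08 -0.13  1.74 -0.06  0.92  1.67]
[0.7695047  0.07021497 0.19147718] [ 0.68 -0.29 -0.11  0.58] handle in tool mm [  2.7 -18.   94.4] sleeve [  3.7  -1.3 296.5]
[[394.73782428 187.19917983]] [[293.54123251  61.60574982]]
[[340.68422354 223.279351  ]] [[291.50175586 136.15768417]]
```

View pics/d_side.png

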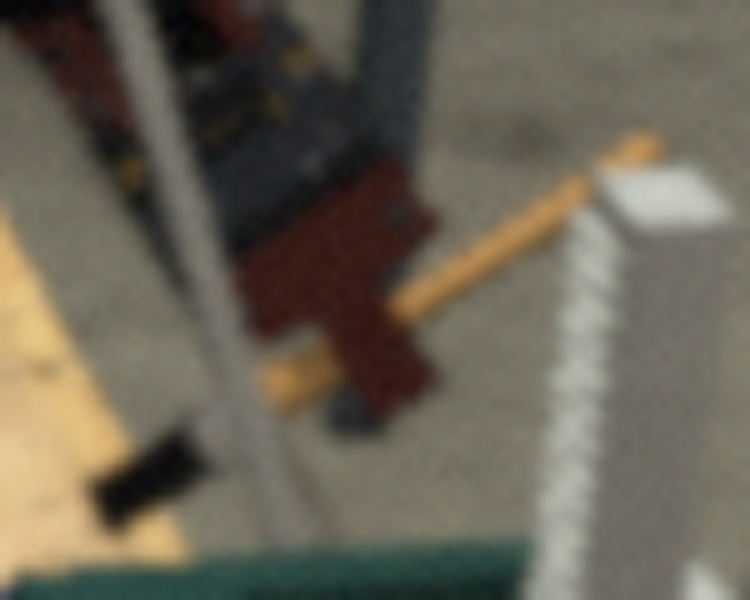

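Grip holds: the handle end is 94.4 mm ahead of the grasp point, so there's no slip. Lifting clear, then rolling half a turn.

```bash
python3 -m pendant '[{"x":0,"y":-25,"z":0,"wx":0,"wy":0,"wz":0,"gripper":-1},{"x":0,"y":-25,"z":0,"wx":0,"wy":-5,"wz":0,"gripper":-1},{"x":0,"y":0,"z":0,"wx":0,"wy":-7,"wz":0,"gripper":-1},{"x":0,"y":0,"z":0,"wx":0,"wy":-7,"wz":0,"gripper":-1},{"x":0,"y":0,"z":0,"wx":0,"wy":-7,"wz":0,"gripper":-1},{"x":0,"y":0,"z":0,"wx":0,"wy":-7,"wz":0,"gripper":-1},{"x":0,"y":0,"z":0,"wx":0,"wy":-7,"wz":0,"gripper":-1},{"x":0,"y":0,"z":0,"wx":0,"wy":-7,"wz":0,"gripper":-1},{"x":0,"y":0,"z":0,"wx":0,"wy":-7,"wz":0,"gripper":-1},{"x":0,"y":0,"z":0,"wx":0,"wy":-7,"wz":0,"gripper":-1}]'; echo;  python3 -c "
from h import *
delta([-.03,0,.2035],1)"
```

```text
clock: 7.57
tcp_pos: [0.6733, 0.073, 0.1628]
tcp_rot: [[0.718, 0.574, 0.393], [-0.479, -0.001, 0.878], [0.504, -0.819, 0.274]]
ft_force: [0.7, 1.4, 0.6]
grip_width: 0.169

t 7.57 tcp [0.6733 0.073  0.1628] sleeve [-28.    1.5 201.2] f [0.7 1.4 0.6] grip 14.9 q [ 0.08 -0.23  1.76 -0.06  1.01  0.6 ]
shift mm in tool now [ 2.7 -2.  -0.2] turn deg [ 9.0000e-02 -1.1864e+02 -2.0000e-02]
```

```bash
python3 -m pendant '[{"x":0,"y":0,"z":0,"wx":0,"wy":-7,"wz":0,"gripper":-1},{"x":0,"y":0,"z":0,"wx":0,"wy":-7,"wz":0,"gripper":-1},{"x":0,"y":0,"z":0,"wx":0,"wy":-7,"wz":0,"gripper":-1},{"x":0,"y":0,"z":0,"wx":0,"wy":-7,"wz":0,"gripper":-1},{"x":0,"y":0,"z":0,"wx":0,"wy":-7,"wz":0,"gripper":-1},{"x":0,"y":0,"z":0,"wx":0,"wy":-7,"wz":0,"gripper":-1},{"x":0,"y":0,"z":0,"wx":0,"wy":-7,"wz":0,"gripper":-1},{"x":0,"y":0,"z":0,"wx":0,"wy":-7,"wz":0,"gripper":-1},{"x":0,"y":0,"z":0,"wx":0,"wy":-7,"wz":0,"gripper":-1},{"x":0,"y":0,"z":0,"wx":0,"wy":-7,"wz":0,"gripper":-1},{"x":0,"y":0,"z":0,"wx":0,"wy":-7,"wz":0,"gripper":-1},{"x":0,"y":0,"z":0,"wx":0,"wy":-7,"wz":0,"gripper":-1}]'; python3 -m pendant '[{"x":0,"y":0,"z":0,"wx":0,"wy":-7,"wz":0,"gripper":-1},{"x":0,"y":0,"z":0,"wx":0,"wy":-7,"wz":0,"gripper":-1},{"x":0,"y":0,"z":0,"wx":0,"wy":-7,"wz":0,"gripper":-1},{"x":0,"y":0,"z":0,"wx":0,"wy":-7,"wz":0,"gripper":-1},{"x":0,"y":0,"z":0,"wx":0,"wy":0,"wz":0,"gripper":-1},{"x":0,"y":0,"z":0,"wx":0,"wy":0,"wz":0,"gripper":-1}]';echo;  python3 -c "
from h import *
delta([.0205,0,.2035],1)
C=cams()
for n,(u,v,w,hh) in dict(top=(220,50,140,120),side=(290,140,140,120)).items():
    cv2.imwrite('pics/e_'+n+'.png',cv2.resize(C[n]['img'][v:v+hh,u:u+w],None,fx=5,fy=5,interpolation=cv2.INTER_CUBIC))"
```

```text
clock: 8.57
tcp_pos: [0.6733, 0.073, 0.1628]
tcp_rot: [[0.466, 0.574, -0.673], [0.823, -0.001, 0.568], [0.325, -0.819, -0.473]]
ft_force: [0.5, 0.3, 0.3]
grip_width: 0.171
clock: 9.07
tcp_pos: [0.6735, 0.073, 0.1631]
tcp_rot: [[0.103, 0.574, -0.812], [0.992, -0.001, 0.125], [0.071, -0.819, -0.57]]
ft_force: [1.1, -0.5, -0.5]
grip_width: 0.165

t 9.07 tcp [0.6735 0.073  0.1631] sleeve [-28.1   1.5 201.6] f [ 1.1 -0.5 -0.5] grip 14.5 q [ 0.08 -0.23  1.75 -0.06  1.01 -1.35]
shift mm in tool now [-1.2 48.6 -2. ] turn deg [ 0.05 -7.19 -0.07]
```

View pics/e_top.png

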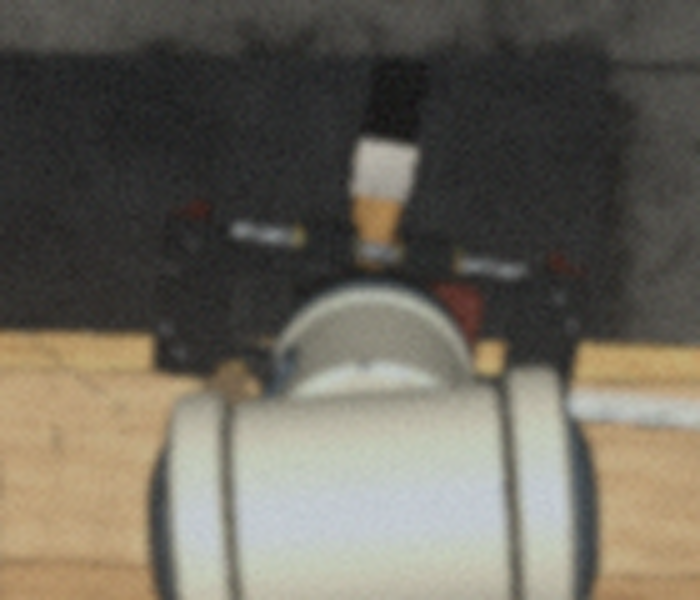

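View pics/e_side.png

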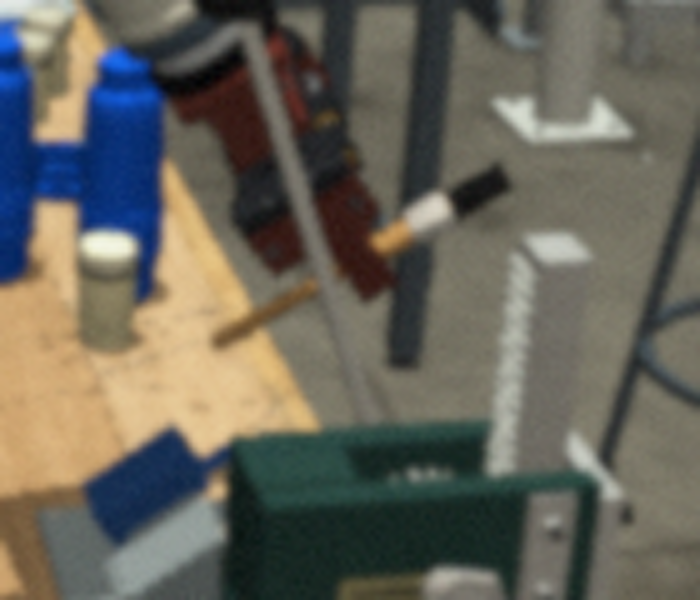

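```bash
python3 -m pendant '[{"x":0,"y":0,"z":0,"wx":0,"wy":-7,"wz":0,"gripper":-1},{"x":-1,"y":24,"z":-2,"wx":0,"wy":0,"wz":0,"gripper":-1},{"x":0,"y":25,"z":0,"wx":0,"wy":0,"wz":0,"gripper":-1},{"x":0,"y":0,"z":20,"wx":0,"wy":0,"wz":0,"gripper":-1},{"x":0,"y":0,"z":0,"wx":0,"wy":0,"wz":0,"gripper":-1},{"x":0,"y":0,"z":0,"wx":0,"wy":0,"wz":0,"gripper":-1}]';echo;  python3 -c "
from h import *
delta([.0209,0,.1835],1)
C=cams()
for n,(u,v,w,hh) in dict(top=(240,70,100,100),side=(300,170,80,80)).items():
    cv2.imwrite('pics/f_'+n+'.png',cv2.resize(C[n]['img'][v:v+hh,u:u+w],None,fx=7,fy=7,interpolation=cv2.INTER_CUBIC)[:600])"
```

```text
clock: 9.67
tcp_pos: [0.6869, 0.0719, 0.1121]
tcp_rot: [[0.002, 0.573, -0.819], [1.0, -0.001, 0.001], [-0.0, -0.819, -0.573]]
ft_force: [0.7, -0.1, -0.0]
grip_width: 0.168

t 9.67 tcp [0.6869 0.0719 0.1121] sleeve [ 21.4   0.4 183.3] f [ 0.7 -0.1 -0. ] grip 14.8 q [ 0.08 -0.17  1.79 -0.06  0.91 -1.47]
shift mm in tool now [-0.4 -0.5 -0.2] turn deg [-0.01 -0.06 -0.08]
```

View pics/f_top.png

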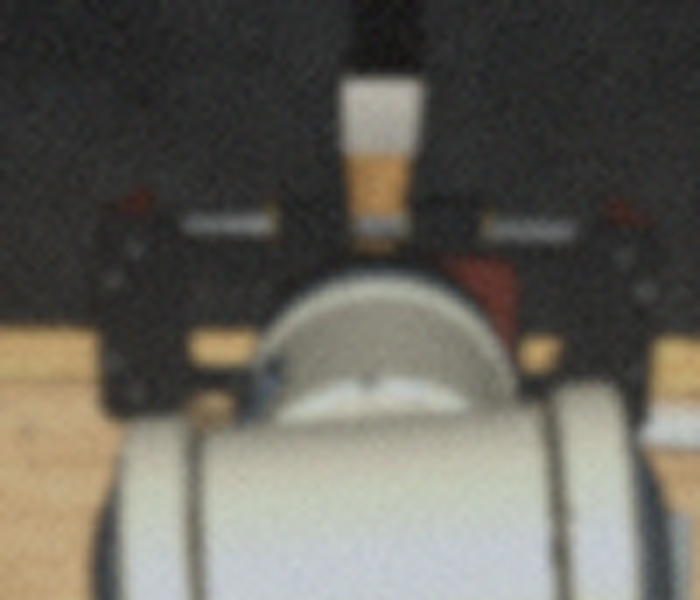

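View pics/f_side.png

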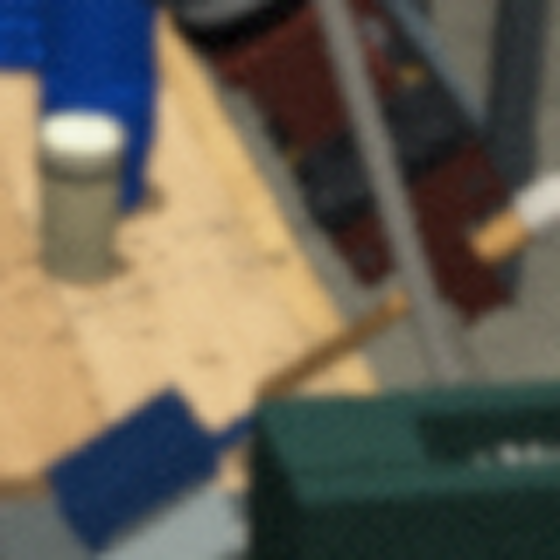

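```bash
python3 -m pendant '[{"x":0,"y":0,"z":10,"wx":0,"wy":0,"wz":0,"gripper":-1},{"x":0,"y":0,"z":10,"wx":0,"wy":0,"wz":0,"gripper":-1},{"x":0,"y":0,"z":10,"wx":0,"wy":0,"wz":0,"gripper":-1},{"x":0,"y":0,"z":5,"wx":0,"wy":0,"wz":0,"gripper":-1},{"x":0,"y":0,"z":0,"wx":0,"wy":0,"wz":0,"gripper":-1}]';python3 -m pendant '[{"x":0,"y":0,"z":5,"wx":0,"wy":0,"wz":0,"gripper":-1},{"x":0,"y":0,"z":5,"wx":0,"wy":0,"wz":0,"gripper":-1},{"x":0,"y":0,"z":5,"wx":0,"wy":0,"wz":0,"gripper":-1},{"x":0,"y":0,"z":0,"wx":0,"wy":0,"wz":0,"gripper":-1}]';echo;  python3 -c "
from h import *
delta([.0209,0,.097],1)
C=cams()
for n,(u,v,w,hh) in dict(top=(240,70,100,100),side=(300,170,80,80)).items():
    cv2.imwrite('pics/g_'+n+'.png',cv2.resize(C[n]['img'][v:v+hh,u:u+w],None,fx=7,fy=7,interpolation=cv2.INTER_CUBIC)[:600])"
```

```text
clock: 10.18
tcp_pos: [0.6591, 0.072, 0.0949]
tcp_rot: [[0.001, 0.577, -0.817], [1.0, -0.001, 0.0], [-0.001, -0.817, -0.577]]
ft_force: [-0.4, -0.1, -0.2]
grip_width: 0.167
clock: 10.52
tcp_pos: [0.6459, 0.0719, 0.0838]
tcp_rot: [[0.001, 0.574, -0.819], [1.0, -0.001, -0.0], [-0.001, -0.819, -0.574]]
ft_force: [-0.5, -0.3, -0.5]
grip_width: 0.168

t 10.52 tcp [0.6459 0.0719 0.0838] sleeve [ 21.    0.4 133.5] f [-0.5 -0.3 -0.5] grip 14.7 q [ 0.09 -0.26  1.93 -0.07  0.87 -1.46]
shift mm in tool now [-0.4 -0.2 36.5] turn deg [ 0.04  0.01 -0.07]
```

View pics/g_side.png

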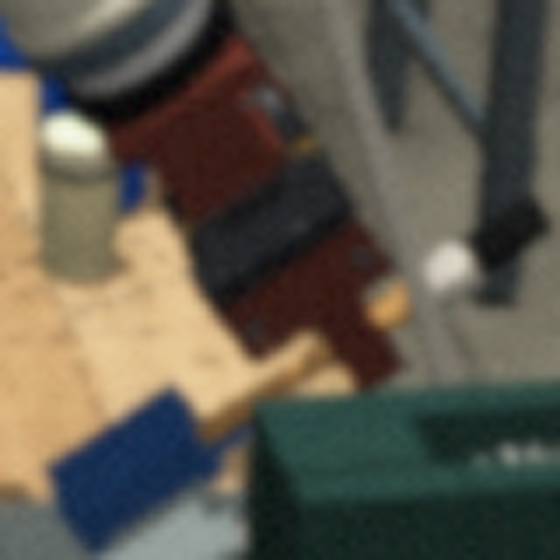

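The handle is entering the mouth with no force. Continuing, gently near the floor.

```bash
python3 -m pendant '[{"x":0,"y":0,"z":6,"wx":0,"wy":0,"wz":0,"gripper":-1},{"x":0,"y":0,"z":6,"wx":0,"wy":0,"wz":0,"gripper":-1},{"x":0,"y":0,"z":6,"wx":0,"wy":0,"wz":0,"gripper":-1},{"x":0,"y":0,"z":6,"wx":0,"wy":0,"wz":0,"gripper":-1},{"x":0,"y":0,"z":3,"wx":0,"wy":0,"wz":0,"gripper":-1},{"x":0,"y":0,"z":3,"wx":0,"wy":0,"wz":0,"gripper":-1},{"x":0,"y":0,"z":0,"wx":0,"wy":0,"wz":0,"gripper":-1},{"x":0,"y":0,"z":0,"wx":0,"wy":0,"wz":0,"gripper":-1}]';python3 -m pendant '[{"x":0,"y":0,"z":2,"wx":0,"wy":0,"wz":0,"gripper":-1},{"x":0,"y":0,"z":1,"wx":0,"wy":0,"wz":0,"gripper":-1},{"x":0,"y":0,"z":1,"wx":0,"wy":0,"wz":0,"gripper":-1},{"x":0,"y":0,"z":0,"wx":0,"wy":0,"wz":0,"gripper":-1},{"x":0,"y":0,"z":0,"wx":0,"wy":0,"wz":0,"gripper":-1}]';echo;  python3 -c "
from h import *
delta([.0209,0,.097],1)"
```

```text
clock: 11.28
tcp_pos: [0.6221, 0.0719, 0.0675]
tcp_rot: [[0.001, 0.575, -0.818], [1.0, -0.001, -0.0], [-0.001, -0.818, -0.575]]
ft_force: [-0.5, 0.9, -1.2]
grip_width: 0.164
clock: 11.7
tcp_pos: [0.6188, 0.0719, 0.065]
tcp_rot: [[0.001, 0.575, -0.818], [1.0, -0.001, -0.0], [-0.001, -0.818, -0.575]]
ft_force: [-0.4, -0.9, 0.4]
grip_width: 0.164

t 11.7 tcp [0.6188 0.0719 0.065 ] sleeve [ 20.9   0.4 100.5] f [-0.4 -0.9  0.4] grip 14.4 q [ 0.09 -0.33  2.01 -0.07  0.85 -1.45]
shift mm in tool now [-0.4 -0.   3.5] turn deg [ 0.1   0.01 -0.07]
```

```bash
python3 -m pendant '[{"x":0,"y":0,"z":1,"wx":0,"wy":0,"wz":0,"gripper":-1},{"x":0,"y":0,"z":1,"wx":0,"wy":0,"wz":0,"gripper":-1},{"x":0,"y":0,"z":1,"wx":0,"wy":0,"wz":0,"gripper":-1},{"x":0,"y":0,"z":0,"wx":0,"wy":0,"wz":0,"gripper":-1}]';python3 -m pendant '[{"x":0,"y":0,"z":1,"wx":0,"wy":0,"wz":0,"gripper":-1},{"x":0,"y":0,"z":1,"wx":0,"wy":0,"wz":0,"gripper":-1},{"x":0,"y":0,"z":0,"wx":0,"wy":0,"wz":0,"gripper":-1}]';python3 -m pendant '[{"x":0,"y":0,"z":1,"wx":0,"wy":0,"wz":0,"gripper":-1},{"x":0,"y":0,"z":0,"wx":0,"wy":0,"wz":0,"gripper":-1}]';echo;  python3 -c "
from h import *
delta([.0209,0,.097],1)"
```

```text
clock: 12.03
tcp_pos: [0.6163, 0.0719, 0.0632]
tcp_rot: [[0.001, 0.575, -0.818], [1.0, -0.001, -0.0], [-0.001, -0.818, -0.575]]
ft_force: [-0.1, 0.1, -0.8]
grip_width: 0.168
clock: 12.28
tcp_pos: [0.6155, 0.0719, 0.0634]
tcp_rot: [[0.001, 0.577, -0.817], [1.0, -0.001, -0.0], [-0.001, -0.817, -0.577]]
ft_force: [2.5, -0.3, 2.1]
grip_width: 0.167
clock: 12.45
tcp_pos: [0.6151, 0.072, 0.0635]
tcp_rot: [[0.001, 0.578, -0.816], [1.0, -0.001, -0.0], [-0.001, -0.816, -0.578]]
ft_force: [4.5, 0.3, 3.3]
grip_width: 0.166

t 12.45 tcp [0.6151 0.072  0.0635] sleeve [20.1  0.5 96.6] f [4.5 0.3 3.3] grip 14.6 q [ 0.09 -0.34  2.03 -0.07  0.84 -1.45]
shift mm in tool now [-0.5  0.8 -0.4] turn deg [ 0.32  0.01 -0.06]
```

Contact with the floor (5.6 N along the bore). Backing off slightly, lowering onto the lower wall, and opening.

```bash
python3 -m pendant '[{"x":0,"y":2,"z":-1,"wx":0,"wy":0,"wz":0,"gripper":-1},{"x":0,"y":2,"z":0,"wx":0,"wy":0,"wz":0,"gripper":-1},{"x":0,"y":0,"z":0,"wx":0,"wy":0,"wz":0,"gripper":-1},{"x":0,"y":0,"z":0,"wx":0,"wy":0,"wz":0,"gripper":-1}]';python3 -m pendant '[{"x":0,"y":0,"z":0,"wx":0,"wy":0,"wz":0,"gripper":1},{"x":0,"y":0,"z":0,"wx":0,"wy":0,"wz":0,"gripper":1},{"x":0,"y":0,"z":0,"wx":0,"wy":0,"wz":0,"gripper":1},{"x":0,"y":0,"z":0,"wx":0,"wy":0,"wz":0,"gripper":1},{"x":0,"y":0,"z":0,"wx":0,"wy":0,"wz":0,"gripper":1},{"x":0,"y":0,"z":0,"wx":0,"wy":0,"wz":0,"gripper":1},{"x":0,"y":0,"z":0,"wx":0,"wy":0,"wz":0,"gripper":1},{"x":0,"y":0,"z":0,"wx":0,"wy":0,"wz":0,"gripper":1},{"x":0,"y":0,"z":0,"wx":0,"wy":0,"wz":0,"gripper":1},{"x":0,"y":0,"z":0,"wx":0,"wy":0,"wz":0,"gripper":1}]';echo;  python3 -c "
from h import *
st()
C=cams()
for n,(u,v,w,hh) in dict(top=(240,70,100,100),side=(300,170,80,80)).items():
    cv2.imwrite('pics/i_'+n+'.png',cv2.resize(C[n]['img'][v:v+hh,u:u+w],None,fx=7,fy=7,interpolation=cv2.INTER_CUBIC)[:600])"
```

```text
clock: 12.78
tcp_pos: [0.6174, 0.0719, 0.0593]
tcp_rot: [[0.001, 0.576, -0.818], [1.0, -0.001, -0.0], [-0.001, -0.818, -0.576]]
ft_force: [4.1, 0.2, 3.7]
grip_width: 0.164
clock: 13.62
tcp_pos: [0.6171, 0.0719, 0.059]
tcp_rot: [[0.001, 0.575, -0.818], [1.0, -0.001, -0.0], [-0.001, -0.818, -0.575]]
ft_force: [-0.2, -0.2, 0.0]
grip_width: 0.887

t 13.62 tcp [0.6171 0.0719 0.059 ] sleeve [24.8  0.4 95.6] f [-0.2 -0.2  0. ] grip 78.0 q [ 0.09 -0.33  2.03 -0.07  0.84 -1.45]
```

View pics/i_side.png

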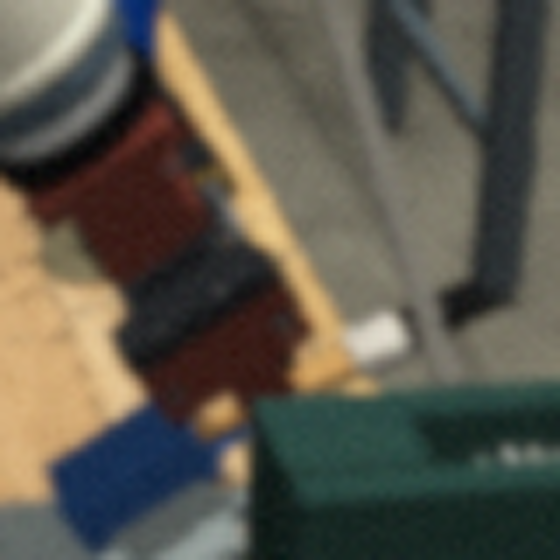

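View pics/i_top.png

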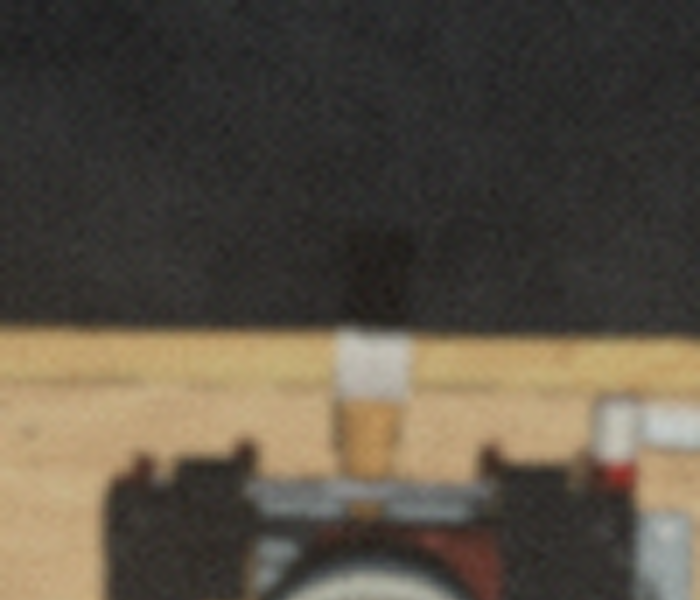

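Released; the brush rests tilted slightly. Fingers are well clear on both sides (240 and 490 px, brush 340–410). Withdrawing straight back.

```bash
python3 -m pendant '[{"x":0,"y":-8,"z":0,"wx":0,"wy":0,"wz":0,"gripper":1},{"x":0,"y":-12,"z":0,"wx":0,"wy":0,"wz":0,"gripper":1},{"x":0,"y":-15,"z":0,"wx":0,"wy":0,"wz":0,"gripper":1},{"x":0,"y":-20,"z":0,"wx":0,"wy":0,"wz":0,"gripper":1},{"x":0,"y":-20,"z":0,"wx":0,"wy":0,"wz":0,"gripper":1},{"x":0,"y":-25,"z":0,"wx":0,"wy":0,"wz":0,"gripper":1},{"x":0,"y":-25,"z":0,"wx":0,"wy":0,"wz":0,"gripper":1},{"x":0,"y":-25,"z":0,"wx":0,"wy":0,"wz":0,"gripper":1},{"x":0,"y":-25,"z":0,"wx":0,"wy":0,"wz":0,"gripper":1},{"x":0,"y":0,"z":0,"wx":0,"wy":0,"wz":0,"gripper":1},{"x":0,"y":0,"z":0,"wx":0,"wy":0,"wz":0,"gripper":1},{"x":0,"y":0,"z":0,"wx":0,"wy":0,"wz":0,"gripper":1}]';echo;  python3 -c "
from h import *
st()
C=cams()
for n,(u,v,w,hh) in dict(top=(240,70,100,100),side=(300,170,90,85)).items():
    cv2.imwrite('pics/j_'+n+'.png',cv2.resize(C[n]['img'][v:v+hh,u:u+w],None,fx=7,fy=7,interpolation=cv2.INTER_CUBIC)[:600])
cv2.imwrite('pics/j_full.png',C['top']['img'])"
```

```text
clock: 14.72
tcp_pos: [0.5164, 0.0721, 0.2012]
tcp_rot: [[0.001, 0.574, -0.819], [1.0, -0.001, -0.0], [-0.001, -0.819, -0.574]]
ft_force: [1.0, 0.3, -0.5]
grip_width: 1.0

t 14.72 tcp [0.5164 0.0721 0.2012] sleeve [-149.4    0.6   94.7] f [ 1.   0.3 -0.5] grip 88.0 q [ 0.12 -0.71  2.03 -0.08  1.22 -1.45]
```

View pics/j_side.png

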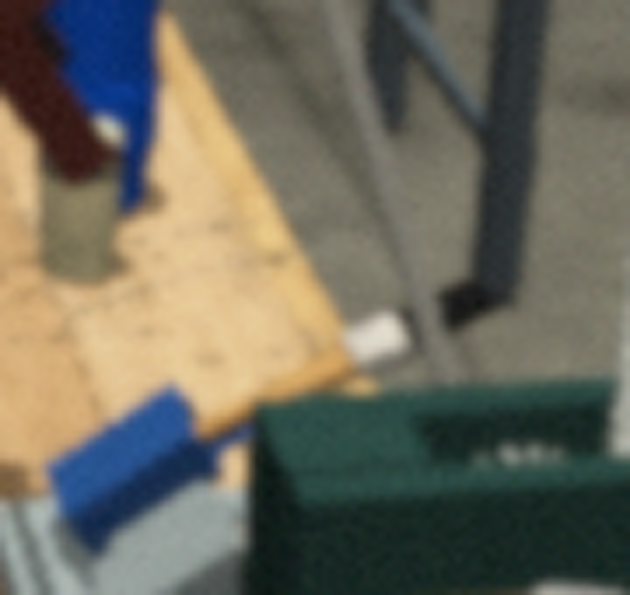

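View pics/j_top.png

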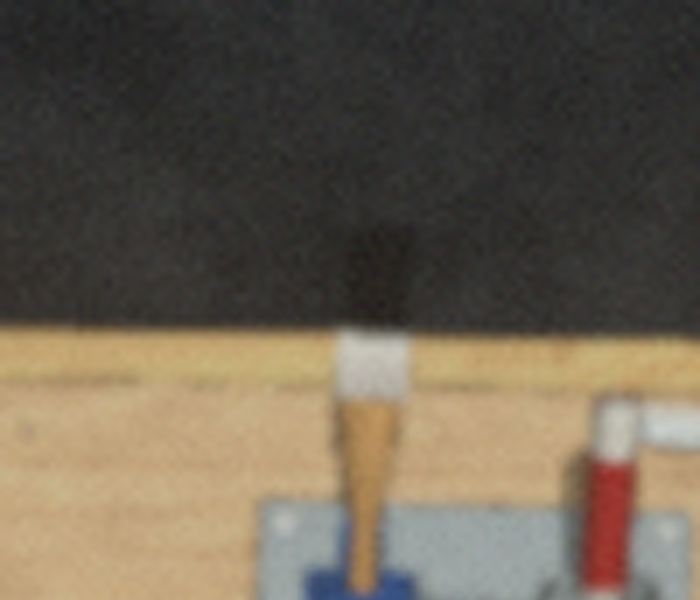

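View pics/j_full.png

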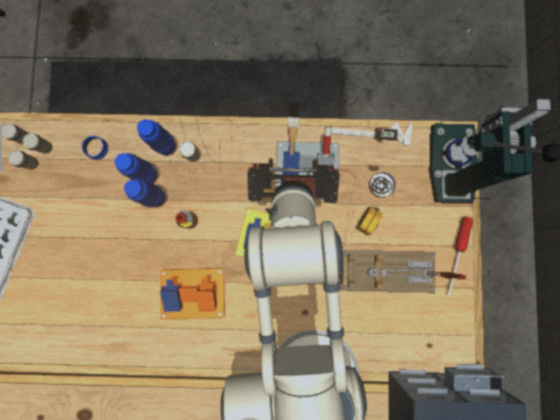

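```bash
python3 -c "
from h import *
C=cams();st()
h,e=tri(C,(372.4,211.2),(294.4,102.8));s=F0.T@(h-O)*1e3;print(h,e.round(2),s.round(1))
for p in [(372.4,211.2)]:pass
import math
print('angle if handle at x=-5:',math.degrees(math.atan((s[0]+5)/187)))"
```

```text
t 14.92 tcp [0.5163 0.072  0.2   ] sleeve [-148.5    0.5   93.9] f [-0.3 -1.  -0.3] grip 87.9 q [ 0.12 -0.71  2.03 -0.08  1.22 -1.45]
[0.69067331 0.06698675 0.11412883] [-2.44  0.83  0.35 -2.2 ] [ 21.9  -4.5 187.5]
angle if handle at x=-5: 8.183894441427178
```

The bristle end sits about 187 mm up the bore, so the handle is on the floor. Tilt is about 8° (limit 23°), the arm is clear, and the marker and bystanders look unmoved. Handing in.

```bash
python3 -c "
from h import *
print(r.hand_in()); st()"
```

```text
the job is handed in; nothing more can be done
None
the job is handed in; nothing more can be done
```

I pulled the brush right out of the blue sleeve, turned it end for end, and put it back handle first until it touched the floor of the bore. I then let go, backed the gripper about 175 mm clear and handed the job in at about 15 s. No verdict was reported.

**Pulling out:** when the brush was out, its handle end measured 94.4 mm from the grasp point, so it had not slipped. The bristle end was then about 108 mm up the bore, and 62 mm was needed.

**Seating:** the handle met the floor of the bore with about 5.6 N. After release, the bristle end measured about 187 mm up the bore, which puts the handle end within a few millimetres of the floor. The brush leans about 8°, an estimate that assumes where the handle rests inside the bore; the limit is 23°. The marker and bystanders looked unmoved in the last pictures.

**What did not agree:**
- The last bristle-end measurement had about 2.4 px of mismatch between the two cameras, so that depth is only good to several millimetres.
- The gripper closed to about 14.5 mm, not the 22 mm given. The pictures show it held the brush at mid-length on the wood, with a shorter ferrule than described. The grip was firm throughout.

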